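Close the slant-necked jar with the lid that fits

TASK

Close the white jar with the one of the three lids that fits its slanted mouth: pick it by size and set it down fully home and square on the rim, keeping hold of it until it is on the rim rather than dropping it. The other two lids stay on the table, and the bottle, hairbrush, nail file, pacifier and tin must not be disturbed.

Things in the scene. Friction and masses are not known exactly. Their poses are not given: they have to be found in the camera images.
- jar: heavy white stoneware jar with a wooden band, fixed; origin at the centre of its underside, z up. Upright body 120 mm in diameter with a ball-shaped shoulder up to 130 mm high; a short round neck leaves the shoulder tilted 30 degrees from vertical towards the jar's own -x
- mouth (a point): centre of the jar's mouth, in the plane of the rim, 150 mm above the table. z points out along the neck (30 degrees from vertical, towards the robot), x up the slope, y level. Rim 76 mm outside (top 3 mm taper to 73), wall 4 mm, neck straight for 40 mm. Home: the lid's skirt surrounds the rim and its plate rests on the rim; the lid's listed centre is then on this z axis, 11 mm out
- lid_76_mid (a point): centre of a loose round white stoneware lid lying flat, one of three alike but for width: outside 76 mm, skirt inside 68 mm. 50 mm high: skirt 14 mm deep (its edge on the table), plate 6 mm (top face 20 mm up), on it an upright cylindrical wooden knob, 24 mm diameter, 20 to 50 mm up. This point is on the lid's axis, 25 mm above the skirt's edge; z up through the knob. 60 to 125 g
- lid_88_mid (a point): centre of a loose round white stoneware lid lying flat, one of three alike but for width: outside 88 mm, skirt inside 80 mm. 50 mm high: skirt 14 mm deep (its edge on the table), plate 6 mm (top face 20 mm up), on it an upright cylindrical wooden knob, 24 mm diameter, 20 to 50 mm up. This point is on the lid's axis, 25 mm above the skirt's edge; z up through the knob. 60 to 125 g
- lid_100_mid (a point): centre of a loose round white stoneware lid lying flat, one of three alike but for width: outside 100 mm, skirt inside 92 mm. 50 mm high: skirt 14 mm deep (its edge on the table), plate 6 mm (top face 20 mm up), on it an upright cylindrical wooden knob, 24 mm diameter, 20 to 50 mm up. This point is on the lid's axis, 25 mm above the skirt's edge; z up through the knob. 60 to 125 g
- baby_bottle: standing glass baby bottle with teat, 62 mm in diameter, 162 mm tall; origin at the centre of its underside. Leave alone
- hairbrush: blue plastic hairbrush lying bristles up, 190 mm long along its x, 54 mm wide, 25 mm high; origin under its middle. Leave alone
- nail_file: steel nail file lying flat, 150 mm long along its x, 13 mm wide, 6 mm high; origin under its middle. Leave alone
- pacifier: yellow pacifier lying shield down, teat up, shield 40 mm in diameter, 32 mm high, with a flat ring reaching 39 mm out along its x; origin under the shield. Leave alone
- salve_tin: round aluminium tin, 66 mm in diameter, 40 mm high; origin at the centre of its underside. Leave alone
Mind the look-alikes: they are no part of the job. What is shaped like the part that bears lid_88_mid but blue, purple or yellow is not meant.

How it is judged:
By the outcome, as a careful person would: the job done as asked, in the order asked, and still so for the second after the job is handed in, with the robot touching nothing.
It also fails if it takes over 51 s, if anything falls off the work surface, if the arm or the gripper's body presses on something with over 40 N, if the wrist force passes 120 N, or if a joint passes its speed limit or range.

ROBOT

A 6-joint arm with a two-finger parallel gripper is mounted at the origin on the work surface. World frame = base frame: x ahead of the robot, y to its left, z up, the work surface at z = 0. Lengths are in mm, angles in rad, forces in N, time in s.
With the tool pointing down it reaches from about 300 to 775 mm from the base axis. Payload 14.6 kg.
Tool frame: the origin (TCP) lies at the very end of the fingers, on their centre line; the grasp point (between the pads) lies 19 mm behind it; z points along the fingers, y is the line along which they close (so a half turn about z gives the same grasp; the last joint's range is limited). The gripper opens to 94 mm and grips with 3 to 60 N. Pads are 16 mm wide; open, the fingers measure 119 mm over their backs; the gripper's body (75 mm by 177 mm) begins 78 mm behind the grasp point.
Start: joints at [1.043, 0.3, 1.521, -0, 1.321, -0.067], TCP at [244.562, 492.624, 205.446] pointing down, gripper open.
Joint ranges: [-3.03, 3.03], [-0.79, 2.21], [0.23, 2.52], [-1.04, 4.18], [0, 3.07], [-2.55, 2.55]. Speed limits (rad/s): [2.22, 2.22, 2.57, 3.14, 3.14, 3.14].

INTERFACE

Orientations are given as [roll, pitch, yaw] about the fixed x, y, z axes, in that order (R = Rz(yaw) Ry(pitch) Rx(roll)).
In Python, from cell import manip gives the robot as it stands.
- The arm moves only by the tool servo_tool, never from a script. Its argument "motion" is a list that holds one entry, the list of rows, each a list of 7 numbers: the shift along the world's x, y, z as a fraction of full scale, then the turn, a rotation vector about the world's x, y, z as a fraction of full scale, then the closure, from 0 (fully open) to 1 (shut). In form: [[[x, y, z, rx, ry, rz, gripper], ...]]. A call has 1 to 10 rows; each row is the pose to reach, as a shift and turn from the pose commanded when the call began, turning the shorter way round; what a row does not reach only later rows make up. Full scale, the value 1, is 0.5 m for a shift and pi rad for a turn. A row lasts 1/10 s, in which the tool goes at most 50 mm and 8.59 degrees, less where a joint would pass 70% of its speed; a pose out of reach is approached as far as the arm can. A call with a number of a shift or a turn outside -1 to 1 is refused whole. A call with a gripper value outside its range is refused whole. The fingers move at their own pace and stop on an object; "newtons" is the grip in N (left out, the last holds). Time passes only in rows, so rows that repeat a pose let the fingers close. It gives the time, the measured TCP pose, the force, the opening and the grip force at its end, in the units of the state.
- manip.read_state(): the state, without advancing time (a new reading comes with each control period).
- manip.camera(name): name is "scene" or "top"; returns a dict with "frame" (400x640x3 uint8, red, green, blue), "range_z" (400x640 float32, mm along the optical axis (not along the pixel's ray), 0 where there is no reading), "vfov" (degrees; the focal length in pixels is half the picture's height over the tangent of half this angle, whatever the lens; pixels are square), "cx", "cy" (the principal point, pixels), "cam_to_world" (4x4, takes a point from camera to world coordinates). Camera axes: x right, y down, z forward; pixel columns grow to the right and rows downward; lengths in mm; the calibration is good to about 2 mm. A picture is of the moment at which its call begins.
- manip.sign_off(): hands the job in; it is judged then, once.
The state is a dict: "clock": time; "joints": joint angles; "qd": joint speeds; "effort": joint torques, N m; "eef_pos": TCP position; "eef_rot": TCP orientation; "wrist_force": force on the tool from outside, world axes, zero at the start; "moment": the same for the moment, N m; "finger_gap": finger opening in mm; "finger_force": force on a finger pad.
Only numpy, scipy, OpenCV 4.12 (cv2) and the standard library are available. Lean on these libraries where they do the work, as an engineer would, in place of code of your own. Each camera call takes 0.05 s, during which the arm holds its last target. There are 200 camera calls.

## Working session

There is one attempt and no reset: what is moved stays moved. The work goes in short steps, Python scripts to look and compute and a tool call to move; the robot and the scene stay as the last step left them, time stands still between calls to the robot, and variables do not carry over. Pictures are saved under pics/ and viewed, at most 10 in all, crops included, and the job is handed in when it is done.

Besides the shell and the picture viewer there is one more tool, called by a JSON object that holds its "name" and its "arguments", one argument or row to a line. servo_tool: Moves the arm, as the interface text tells. Its arguments: {"type":"object","properties":{"motion":{"type":"array"},"newtons":{"type":"number"}},"required":["motion"]}

```bash
mkdir -p pics
cat > h.py <<'E'
import numpy as np, cv2
from cell import manip
def cloud(c):
    h,w=c["range_z"].shape; f=h/2/np.tan(np.radians(c["vfov"])/2)
    v,u=np.mgrid[:h,:w]; z=c["range_z"]
    P=np.stack([(u-c["cx"])*z/f,(v-c["cy"])*z/f,z,np.ones_like(z)],-1)@np.array(c["cam_to_world"]).T
    P=P[...,:3]; P[z==0]=np.nan; return P
E
python3 - <<'E'
from h import *
for n in("scene","top"):
    c=manip.camera(n); np.save(n,cloud(c)); 
    im=c["frame"][...,::-1]; cv2.imwrite(f"pics/{n}.png",cv2.resize(im,(800,500))); cv2.imwrite(f"{n}_full.png",im)
    print(n,c["vfov"],c["cx"],c["cy"],np.round(c["cam_to_world"],3).tolist())
print(manip.read_state())
E
```

```text
scene 42.79669886849974 320.3066187101301 206.07085766176792 [[-0.551, 0.694, -0.463, 1144.382], [0.834, 0.447, -0.323, 429.813], [-0.017, -0.565, -0.825, 1188.88], [0.0, 0.0, 0.0, 1.0]]
top 46.4406964285598 316.5921985915826 197.094598642703 [[0.015, -0.997, 0.072, 441.996], [-0.999, -0.017, -0.03, 48.361], [0.031, -0.072, -0.997, 1260.81], [0.0, 0.0, 0.0, 1.0]]
{'clock': 0.1, 'joints': array([ 1.04338083e+00,  3.00392279e-01,  1.52150571e+00, -3.72864093e-06,
        1.32069095e+00, -6.66209435e-02]), 'qd': array([ 3.76792830e-04, -1.44409460e-03, -1.33492213e-03,  3.49948813e-04,
       -3.49793192e-04, -3.24804266e-05]), 'effort': array([ 1.15783550e-03, -5.32643437e+01, -3.53283799e+01,  7.09375693e-02,
        2.34752591e-02, -3.96245434e-05]), 'eef_pos': array([244.4618698, 492.4305527, 204.9614481]), 'eef_rot': array([-3.14059834e+00, -6.27203511e-05,  2.68079899e+00]), 'wrist_force': array([-0.29582074, -0.71808817,  0.12558989]), 'moment': array([-0.00648084,  0.04017787, -0.00886235]), 'finger_force': 0.0, 'finger_gap': 93.89710655774078}
```

View pics/scene.png

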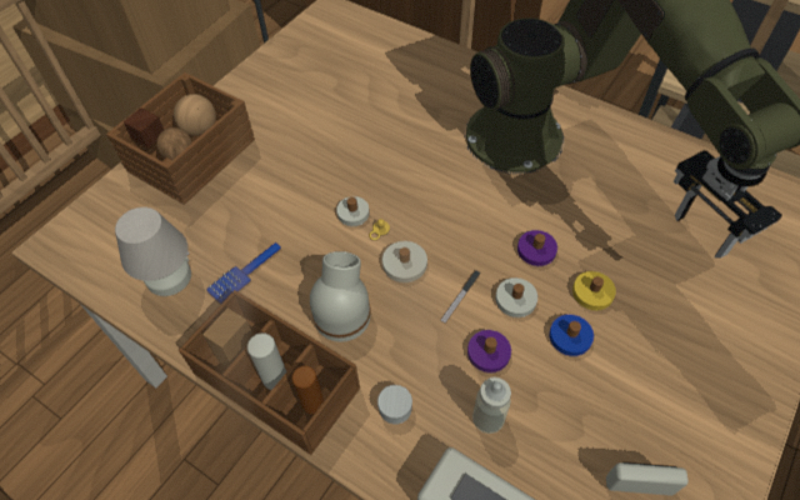

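View pics/top.png

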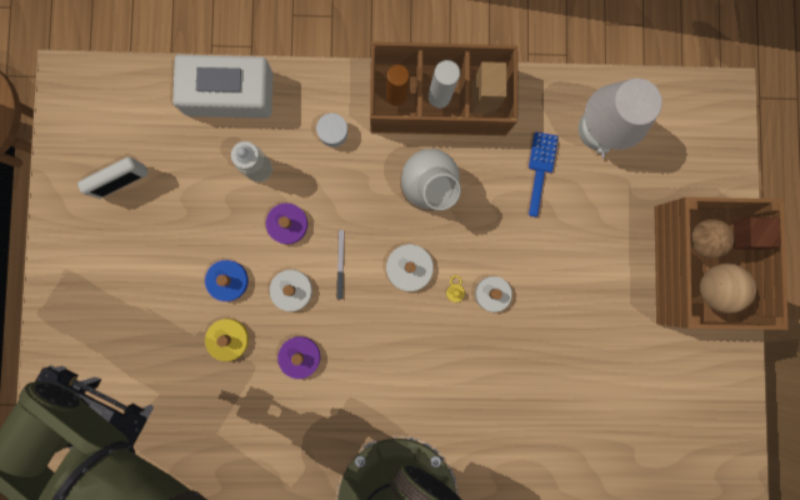

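The scene and top views both show three white lids, at top-view (291,290), (410,268) and (494,294). The jar is at about (430,180), with its mouth at (440,190) tilted towards the robot. The bottle is at (247,155), and coloured decoy lids surround the left white one.

Run:
```python
from h import *
from scipy.optimize import least_squares
T=np.load("top.npy");S=np.load("scene.npy")
A=np.vstack([T.reshape(-1,3),S.reshape(-1,3)]);src=np.r_[np.zeros(T.size//3),np.ones(S.size//3)]
ok=~np.isnan(A[:,0]);A=A[ok];src=src[ok]
def px(u,v): return T[int(v*.8),int(u*.8)]
for n,u,v in(("L",291,290),("M",410,268),("R",494,294)):
    c=px(u+12,v+6)[:2]
    for k in range(3):
        for s in(0,1):
            d=np.hypot(*(A[:,:2]-c).T)
            m=(d<62)&(src==s)
            q=A[m&(A[:,2]>16)&(A[:,2]<24)][:,:2]; kn=A[m&(A[:,2]>46)&(A[:,2]<56)&(d<30)]
            (cc,r)=cv2.minEnclosingCircle(q.astype(np.float32))
            if k==2: print(n,s,np.round(cc,1),"D",round(2*r,1),"knobtop",np.round(kn.mean(0),1),len(kn),"z plate",np.round(np.median(A[m&(A[:,2]>16)&(A[:,2]<24)][:,2]),1), "area D",)
            c=np.array(cc) if s==0 else c
# jar
p=px(430,165);print("jar px",p)
for n,u,v in (("bottle",245,152),("tin",332,128),("pacifier",456,292),("file",341,265),("brush",540,180),("crate",445,130),("purple",287,223),("blue",226,281),("purple2",299,357)): print(n,np.round(px(u,v)))
np.savez("A.npz",A=A,src=src)
for s in(0,1):
    for lo,hi in((25,60),(60,90)):
        d=np.hypot(*(A[:,:2]-p[:2]).T); q=A[(d<85)&(src==s)&(A[:,2]>lo)&(A[:,2]<hi)]
        if len(q)>20:
            f=least_squares(lambda x:np.hypot(q[:,0]-x[0],q[:,1]-x[1])-x[2],[p[0],p[1],60],loss="soft_l1")
            print("body",s,lo,hi,np.round(f.x,1),len(q))
for n,f,(u0,v0,u1,v1) in(("top","top_full.png",(310,110,380,180)),("scene","scene_full.png",(240,190,310,280))):
    im=cv2.imread(f)[v0:v1,u0:u1]; cv2.imwrite(f"c_{n}.png",cv2.resize(im,(390,390 if n=="top" else 500)))
a=cv2.imread("c_top.png");b=cv2.imread("c_scene.png");a=cv2.copyMakeBorder(a,0,110,0,0,0);cv2.imwrite("pics/jar.png",np.hstack([a,b]))
```

```text
L 0 [434.8 234.1] D 87.7 knobtop [434.7 233.7  50.1] 63 z plate 20.1 area D
L 1 [435.7 233.3] D 89.7 knobtop [435.5 233.6  49.8] 48 z plate 19.2 area D
M 0 [486.6 -17.6] D 99.7 knobtop [486.6 -18.2  50.2] 61 z plate 20.0 area D
M 1 [487.9 -19.2] D 103.4 knobtop [486.4 -17.8  49.7] 45 z plate 19.4 area D
R 0 [ 433.8 -198.7] D 76.1 knobtop [ 433.6 -198.1   49.8] 65 z plate 20.0 area D
R 1 [ 432.4 -197.9] D 78.1 knobtop [ 433.5 -199.    49.9] 37 z plate 19.5 area D
jar px [685.58366114 -50.46374913 130.48214054]
bottle [699. 306. 157.]
tin [782. 153.  38.]
pacifier [ 438. -115.   30.]
file [491. 130.   2.]
brush [ 684. -303.    7.]
crate [784. -91.  33.]
purple [576. 241.  47.]
blue [454. 362.  53.]
purple2 [301. 207.  55.]
body 0 25 60 [672.3 -56.2  60.7] 84
body 0 60 90 [670.7 -55.6  57.7] 141
body 1 25 60 [670.3 -57.2  59.9] 326
body 1 60 90 [671.2 -56.2  57.5] 384
```

View pics/jar.png

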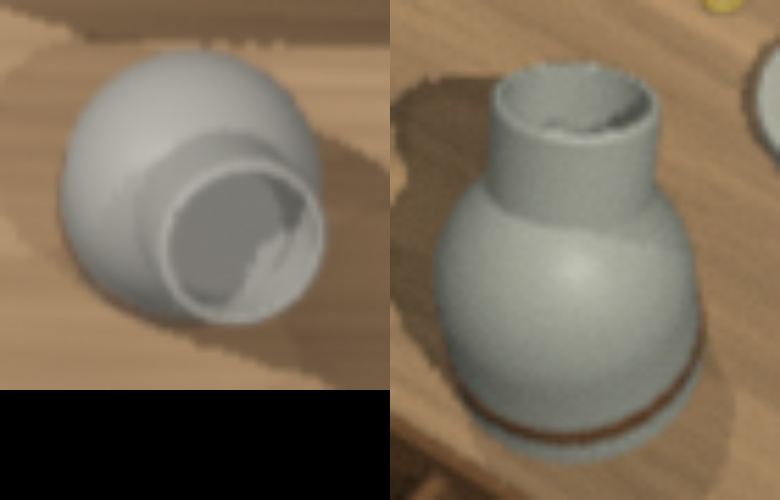

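The crop shows the neck tilted towards -x, -y, with a clear elliptical rim. The white lid measuring 88 mm across, at (435, 234), is the right one. Next I fit the neck axis.

Run:
```python
from h import *
from scipy.optimize import least_squares
Z=np.load("A.npz");A=Z["A"];src=Z["src"]
def fr(x):
    a=x[2]; return np.array([.5*np.cos(a),.5*np.sin(a),np.cos(np.pi/6)])
def cyl(x,P):
    d=fr(x); q=P-[x[0],x[1],150]; s=q@d; return s,np.linalg.norm(q-s[:,None]*d,axis=1)
c0=A[(np.hypot(A[:,0]-640,A[:,1]+75)<70)&(A[:,2]>120)]; sc=src[(np.hypot(A[:,0]-640,A[:,1]+75)<70)&(A[:,2]>120)]
hi=c0[c0[:,2]>160]; print("high pts",np.round(hi.mean(0),1),len(hi))
for s_ in((0,),(1,),(0,1)):
    C=c0[np.isin(sc,s_)]
    best=None
    for a0 in(np.radians([-180,-160,-140,-120])):
        x=np.array([671+60*np.cos(a0),-56+60*np.sin(a0),a0])
        for it in range(15):
            s,r=cyl(x,C)
            n=C[(s>-28)&(s<-4)&(r>35.9)&(r<44)]; m=C[(abs(s)<4)&(r>33.5)&(r<38)]
            f=least_squares(lambda x:np.r_[cyl(x,n)[1]-38,cyl(x,m)[0]],x,loss="soft_l1"); x=f.x
        if best is None or len(n)+len(m)-f.cost>best[0]: best=(len(n)+len(m)-f.cost,x,len(n),len(m),f.cost)
    _,x,ln,lm,co=best
    d=fr(x); print(s_,np.round(x[:2],1),"az",round(np.degrees(x[2]),1),ln,lm,round(co,1),"d",np.round(d,3),"axis az from jar",np.round(np.degrees(np.arctan2(x[1]+56.3,x[0]-671)),1),np.hypot(x[1]+56.3,x[0]-671))
```

```text
high pts [655.4 -61.  163.8] 158
(0,) [628.5 -72. ] az -159.3 121 129 135.5 d [-0.468 -0.177  0.866] axis az from jar -159.7 45.32892859816642
(1,) [627.7 -72.9] az -159.2 227 82 202.7 d [-0.468 -0.177  0.866] axis az from jar -159.0 46.38052631211794
(0, 1) [628.5 -72.1] az -159.4 319 226 345.9 d [-0.468 -0.176  0.866] axis az from jar -159.6 45.336590960485275
```

{"name": "servo_tool", "arguments": {
  "motion": [
    [[0.19, -0.259, -0.105, 0, 0, -0.12, 0.4], [0.3806, -0.5178, -0.21, 0, 0, -0.239, 0.4], [0.3806, -0.5178, -0.21, 0, 0, -0.239, 0.4], [0.3806, -0.5178, -0.21, 0, 0, -0.239, 0.4], [0.3806, -0.5178, -0.21, 0, 0, -0.239, 0.4], [0.3806, -0.5178, -0.21, 0, 0, -0.239, 0.4], [0.3806, -0.5178, -0.21, 0, 0, -0.239, 0.4], [0.3806, -0.5178, -0.21, 0, 0, -0.239, 0.4], [0.3806, -0.5178, -0.21, 0, 0, -0.239, 0.4], [0.3806, -0.5178, -0.21, 0, 0, -0.239, 0.4]]
  ],
  "newtons": 30
}}

```text
clock: 1.1
eef_pos: [434.5, 234.4, 100.7]
eef_rot: [3.141, -0.0, 1.931]
wrist_force: [-0.3, 0.2, 0.3]
finger_gap: 56.4
finger_force: 0.0
```

{"name": "servo_tool", "arguments": {
  "motion": [
    [[0, 0, -0.06, 0, 0, 0, 0.4], [0, 0, -0.11, 0, 0, 0, 0.4], [0, 0, -0.14, 0, 0, 0, 0.4], [0, 0, -0.153, 0, 0, 0, 0.4], [0, 0, -0.153, 0, 0, 0, 0.4], [0, 0, -0.153, 0, 0, 0, 0.8], [0, 0, -0.153, 0, 0, 0, 0.8], [0, 0, -0.153, 0, 0, 0, 0.9], [0, 0, -0.153, 0, 0, 0, 0.9], [0, 0, -0.153, 0, 0, 0, 0.9]]
  ],
  "newtons": 30
}}

```text
clock: 2.1
eef_pos: [434.9, 233.7, 24.2]
eef_rot: [3.141, -0.0, 1.93]
wrist_force: [-1.6, -0.7, 3.9]
finger_gap: 23.5
finger_force: 30.0
```

{"name": "servo_tool", "arguments": {
  "motion": [
    [[0, 0, 0.04, 0, 0, 0, 0.9], [0, 0, 0.1, 0, 0, 0, 0.9], [0, 0, 0.18, 0, 0, 0, 0.9], [0, 0, 0.26, 0, 0, 0, 0.9], [0, 0, 0.33, 0, 0, 0, 0.9], [0.02, -0.04, 0.37, 0, 0, 0, 0.9], [0.05, -0.1, 0.38, 0, 0, 0, 0.9], [0.08, -0.16, 0.38, 0.005, -0.014, 0, 0.9], [0.11, -0.22, 0.38, 0.01, -0.028, 0, 0.9], [0.14, -0.28, 0.38, 0.016, -0.043, 0, 0.9]]
  ],
  "newtons": 35
}}

```text
clock: 3.1
eef_pos: [505.3, 92.5, 214.0]
eef_rot: [2.995, 0.001, 1.93]
wrist_force: [0.6, 0.4, -1.0]
finger_gap: 23.0
finger_force: 35.0
```

```bash
python3 -c "
from h import *
s=manip.read_state();print(s['eef_pos'],s['eef_rot'],s['finger_gap'],s['joints'],s['wrist_force'])"
```

```text
[505.28681761  92.47853708 214.01350711] [2.99548133e+00 8.89081306e-04 1.93000356e+00] 23.00935969944726 [ 0.08966117  0.12685062  1.71738867  0.04143845  1.15653142 -0.28361726] [ 0.63238496  0.42551969 -0.96335163]
```

{"name": "servo_tool", "arguments": {
  "motion": [
    [[0.03, -0.06, 0.01, 0.006, -0.016, 0, 0.9], [0.06, -0.12, 0.01, 0.012, -0.032, 0, 0.9], [0.09, -0.18, 0.01, 0.018, -0.048, 0, 0.9], [0.12, -0.24, 0, 0.024, -0.064, 0, 0.9], [0.15, -0.3, 0, 0.03, -0.08, 0, 0.9], [0.17, -0.335, -0.004, 0.036, -0.096, 0, 0.9], [0.181, -0.357, -0.007, 0.0425, -0.113, 0, 0.9], [0.181, -0.357, -0.007, 0.0425, -0.113, 0, 0.9], [0.181, -0.357, -0.007, 0.0425, -0.113, 0, 0.9], [0.181, -0.357, -0.007, 0.0425, -0.113, 0, 0.9]]
  ]
}}

```text
clock: 4.1
eef_pos: [595.4, -84.1, 210.8]
eef_rot: [2.619, 0.0, 1.931]
wrist_force: [-0.0, -0.5, -0.5]
finger_gap: 23.3
finger_force: 35.0
```

```bash
cat > chk.py <<'E'
from h import *
from scipy.spatial.transform import Rotation as R
d=np.array([-.468,-.176,.866]);M=np.array([628.2,-72.3,150])
s=manip.read_state();r=R.from_euler('xyz',s['eef_rot']).as_matrix()
q=s['eef_pos']-M;ex=np.array([.8107,.3049,.5]);ey=np.cross(d,ex)
print("tcp",np.round(s['eef_pos'],1),"s,x,y",np.round([q@d,q@ex,q@ey],1),"ang",np.degrees(np.arccos(-r[:,2]@d)),"tool z",np.round(r[:,2],3),"F d,x,y",np.round([s['wrist_force']@d,s['wrist_force']@ex,s['wrist_force']@ey],1),s['finger_gap'])
E
python3 - <<'E'
from chk import *
f=[]
for n,(u0,v0,u1,v1) in(("scene",(215,130,345,290)),("top",(290,90,420,250))):
    c=manip.camera(n);np.save(n+"2",cloud(c));f.append(cv2.resize(c["frame"][v0:v1,u0:u1,::-1],(390,480)))
cv2.imwrite("pics/pre.png",np.hstack(f))
E
```

```text
tcp [595.4 -84.1 210.8] s,x,y [70.1  0.2  0.5] ang 0.3843792428018238 tool z [ 0.467  0.175 -0.866] F d,x,y [-0.4 -0.4 -0.4] 23.270218635210256
```

View pics/pre.png

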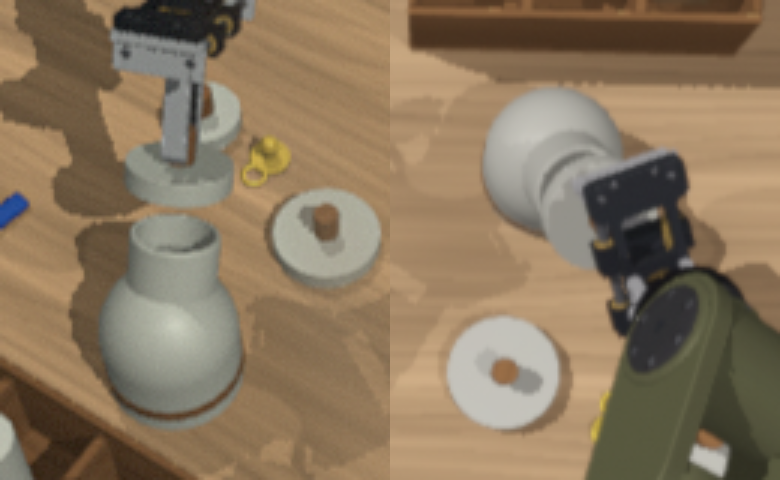

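The picture shows the lid held square about 40 mm off the mouth: lid at about (180,173), mouth at (175,235) in the left crop. I'll measure where the lid sits relative to the mouth before inserting it.

Run:
```python
from chk import *
from scipy.optimize import least_squares
B=np.stack([ex,ey,d])
for n in("scene","top"):
    P=np.load(n+"2.npy").reshape(-1,3);P=P[~np.isnan(P[:,0])]
    L=(P-M)@B.T  # x,y,s
    rr=np.hypot(L[:,0],L[:,1])
    k=L[(L[:,2]>47)&(L[:,2]<64)&(rr>36)&(rr<52)]
    p=L[(abs(L[:,2]-66)<4)&(rr<42)&(rr>25)]
    if len(k)>20:
        f=least_squares(lambda x:np.hypot(k[:,0]-x[0],k[:,1]-x[1])-44,[0,0],loss="soft_l1");print(n,"skirt",f.x,len(k),f.cost, "az range",np.degrees(np.arctan2(k[:,1],k[:,0])).round()[[0,-1]])
    if len(p)>20:
        a=np.linalg.lstsq(np.c_[p[:,:2],np.ones(len(p))],p[:,2],rcond=None)[0];print(n,"plate slopes deg",np.degrees(a[:2]),"s",a[2],len(p))
```

```text
tcp [595.5 -84.  210.8] s,x,y [70.1  0.3  0.6] ang 0.3809963081075565 tool z [ 0.468  0.176 -0.866] F d,x,y [-1.  -0.3  0.8] 22.88604742378279
scene skirt [0.23182594 0.1908205 ] 255 274.02348824478497 az range [-126.   27.]
scene plate slopes deg [-0.05227792 -0.24621576] s 64.7171041033486 216
top skirt [2.24693378 0.15510552] 155 165.50506275398146 az range [ -5. 152.]
top plate slopes deg [0.28369207 0.59849804] s 64.58300034431994 202
```

{"name": "servo_tool", "arguments": {
  "motion": [
    [[0.0112, 0.0042, -0.0208, 0, 0, 0, 0.9], [0.0225, 0.0084, -0.0416, 0, 0, 0, 0.9], [0.0318, 0.012, -0.0589, 0, 0, 0, 0.9], [0.0374, 0.0141, -0.0693, 0, 0, 0, 0.9], [0.0402, 0.0151, -0.0745, 0, 0, 0, 0.9], [0.0421, 0.0158, -0.0779, 0, 0, 0, 0.9], [0.044, 0.0165, -0.0814, 0, 0, 0, 0.9], [0.0459, 0.0172, -0.0849, 0, 0, 0, 0.9], [0.0473, 0.0178, -0.0875, 0, 0, 0, 0.9], [0.0487, 0.0183, -0.0901, 0, 0, 0, 0.9]]
  ]
}}

```text
clock: 5.2
eef_pos: [619.8, -75.7, 165.5]
eef_rot: [2.618, 0.0, 1.93]
wrist_force: [0.3, 0.4, 0.1]
finger_gap: 23.4
finger_force: 35.0
```

```bash
python3 chk.py
```

```text
tcp [619.8 -75.7 165.5] s,x,y [17.9 -0.1 -0.2] ang 0.38185477395754663 tool z [ 0.468  0.175 -0.866] F d,x,y [-0.1  0.4  0.3] 23.44845152622808
```

{"name": "servo_tool", "arguments": {
  "motion": [
    [[0.0019, 0.0007, -0.0035, 0, 0, 0, 0.9], [0.0037, 0.0014, -0.0069, 0, 0, 0, 0.9], [0.0047, 0.0018, -0.0087, 0, 0, 0, 0.9], [0.0056, 0.0021, -0.0104, 0, 0, 0, 0.9], [0.0066, 0.0025, -0.0121, 0, 0, 0, 0.9], [0.007, 0.0026, -0.013, 0, 0, 0, 0.9], [0.0075, 0.0028, -0.0139, 0, 0, 0, 0.9], [0.0075, 0.0028, -0.0139, 0, 0, 0, 0.9], [0.0075, 0.0028, -0.0139, 0, 0, 0, 0.9]]
  ]
}}

```text
clock: 6.1
eef_pos: [623.0, -74.4, 159.4]
eef_rot: [2.618, 0.0, 1.93]
wrist_force: [-17.2, -1.5, 12.8]
finger_gap: 23.1
finger_force: 35.0
```

```bash
python3 chk.py
```

```text
tcp [623.  -74.4 159.4] s,x,y [10.9 -0.2 -0.1] ang 0.3809599890631282 tool z [ 0.468  0.176 -0.866] F d,x,y [19.4 -8.   4.7] 23.1211573852466
```

{"name": "servo_tool", "arguments": {
  "motion": [
    [[0, 0, 0, 0, 0, 0, 0.9], [0, 0, 0, 0, 0, 0, 0.9], [0.0005, 0.0002, -0.0009, 0, 0, 0, 0.9], [0.0005, 0.0002, -0.0009, 0, 0, 0, 0.9], [0.0005, 0.0002, -0.0009, 0, 0, 0, 0.9]]
  ],
  "newtons": 10
}}

```text
clock: 6.6
eef_pos: [623.5, -74.5, 158.8]
eef_rot: [2.618, 0.001, 1.93]
wrist_force: [-13.0, -2.7, 9.6]
finger_gap: 23.5
finger_force: 10.0
```

```bash
cat > lid.py <<'E'
from chk import *
B=np.stack([ex,ey,d])
for n in("scene","top"):
    c=manip.camera(n);P=cloud(c).reshape(-1,3);P=P[~np.isnan(P[:,0])]
    if n=="scene": cv2.imwrite("cur.png",cv2.resize(c["frame"][130:290,215:345,::-1],(390,480)))
    L=(P-M)@B.T; rr=np.hypot(L[:,0],L[:,1])
    p=L[(abs(L[:,2]-6)<5)&(rr<40)&(rr>18)]
    if len(p)>20:
        a=np.linalg.lstsq(np.c_[p[:,:2],np.ones(len(p))],p[:,2],rcond=None)[0];print(n,"plate slopes deg",np.degrees(a[:2]),"s",a[2],len(p))
    k=L[(L[:,2]>-12)&(L[:,2]<3)&(rr>41)&(rr<50)]
    from scipy.optimize import least_squares
    if len(k)>20: print(n,"skirt",least_squares(lambda x:np.hypot(k[:,0]-x[0],k[:,1]-x[1])-44,[0,0],loss="soft_l1").x,len(k))
E
python3 lid.py; cp cur.png pics/on.png
```

```text
tcp [623.5 -74.5 158.8] s,x,y [10.2 -0.1 -0.4] ang 0.38402922104316684 tool z [ 0.468  0.175 -0.866] F d,x,y [14.8 -6.6  2.1] 23.49435986999785
scene plate slopes deg [-0.08600692 -0.51638887] s 5.734083918404596 247
scene skirt [ 0.10102528 -0.34330871] 188
top plate slopes deg [ 0.22293875 -0.70872017] s 5.6320968486700345 214
top skirt [1.97048405 0.04105557] 82
```

View pics/on.png

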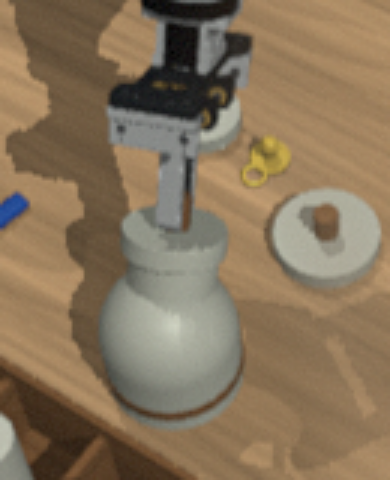

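The lid surrounds the rim at about (175,240) in the crop. Its plate top is at s = 5.7 mm (6 expected) with tilt within noise, so it is home. Now I release and retreat along the neck axis.

{"name": "servo_tool", "arguments": {
  "motion": [
    [[-0.0005, -0.0002, 0.0009, 0, 0, 0, 0.7], [-0.0005, -0.0002, 0.0009, 0, 0, 0, 0.6], [-0.0005, -0.0002, 0.0009, 0, 0, 0, 0.5], [-0.0005, -0.0002, 0.0009, 0, 0, 0, 0.4], [-0.0005, -0.0002, 0.0009, 0, 0, 0, 0.4], [-0.0094, -0.0035, 0.0173, 0, 0, 0, 0.4], [-0.0281, -0.0106, 0.052, 0, 0, 0, 0.4], [-0.0562, -0.0211, 0.1039, 0, 0, 0, 0.4], [-0.1123, -0.0422, 0.2078, 0, 0, 0, 0.4], [-0.1123, -0.0422, 0.2078, 0, 0, 0, 0.4]]
  ]
}}

```text
clock: 7.7
eef_pos: [567.1, -96.3, 267.4]
eef_rot: [2.613, 0.005, 1.929]
wrist_force: [0.4, -0.0, 0.1]
finger_gap: 56.4
finger_force: 0.0
```

```bash
python3 lid.py; cp cur.png pics/done.png
```

```text
tcp [567.1 -96.3 267.4] s,x,y [134.5   1.9  -1. ] ang 0.5492921039878055 tool z [ 0.474  0.173 -0.864] F d,x,y [-0.   0.3 -0.2] 56.405018852289295
scene plate slopes deg [ 0.28158691 -0.36917725] s 5.651816937900611 251
scene skirt [ 0.02134353 -0.32989692] 179
top plate slopes deg [ 0.13406339 -0.30402636] s 5.657720516460195 549
top skirt [1.33832495 0.28435477] 93
```

View pics/done.png

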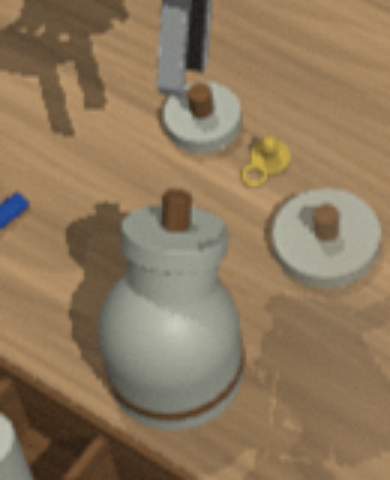

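The lid sits square and home on the jar, with its knob at about (176,210). The gripper is clear and the other two lids and the pacifier are where they were.

```bash
python3 -c "
from cell import manip
print(manip.sign_off())"
```

```text
the job is handed in; nothing more can be done
None
```

The white 88 mm lid is home and square on the jar's slanted rim (tilt measured under 0.4°), held until it was seated and then released. The job is handed in at about 8 s; I moved nothing else.

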